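# Pack out a tube in the tacking jig and hold it down

## Robot

A 7-joint arm with a two-finger parallel gripper is mounted at the origin on a cart in front of the work surface, level with it; the furniture and walls round the work are solid. World frame = base frame: x ahead of the robot, y to its left, z up, the work surface at z = 0. Lengths are in mm, angles in rad, forces in N, time in s.
With the tool pointing down it reaches from about 350 to 900 mm from the base axis. Payload 7.2 kg.
Tool frame: the origin (TCP) lies at the very end of the fingers, on their centre line; the grasp point (between the pads) lies 19 mm behind it (ctrl.grasp_offset is the distance from the TCP to the grasp point, in mm); z points along the fingers, y is the line along which they close (so a half turn about z gives the same grasp; the last joint's range is limited). The gripper opens to 88 mm and grips with 3 to 60 N. Pads are 20 mm wide; open, the fingers measure 115 mm over their backs; the gripper's body (75 mm by 178 mm) begins 61 mm behind the grasp point.
Start: joints at [-1.203, 0.411, -0.013, 1.596, 0.006, 1.134, -0.082], TCP at [263.844, 566.582, 222.653] pointing down, gripper open.
Joint ranges: [-2.95, 2.95], [-0.29, 1.99], [-1.47, 1.44], [0.14, 2.54], [-1.03, 4.17], [0.13, 1.85], [-2.86, 2.86]. Speed limits (rad/s): [2.39, 2.39, 3.01, 3.01, 3.14, 3.14, 3.14].

## Interface

Orientations are given as a unit quaternion [w, x, y, z].
In Python, from station import status, read_camera, calibration, ctrl gives the robot as it stands.
- The arm moves only by the tool servo_tool, never from a script. Its argument "deltas" is a list that holds one entry, the list of rows, each a list of 7 numbers: the shift along the world's x, y, z in cm, then the turn, a rotation vector about the world's x, y, z in rad, then the finger opening in cm, from 0 to 8.78. In form: [[[tx, ty, tz, wx, wy, wz, grip], ...]]. A call has 1 to 8 rows; each row is the pose to reach, as a shift and turn from the pose commanded when the call began; what a row does not reach only later rows make up. A row lasts 1/12 s, in which the tool goes at most 41.7 mm and 7.16 degrees, less where a joint would pass 70% of its speed; a pose out of reach is approached as far as the arm can. A call with a gripper value outside its range is refused whole. The fingers move at their own pace and stop on an object; "squeeze" is the grip in N (left out, the last holds). Time passes only in rows, so rows that repeat a pose let the fingers close. It gives the time, the measured TCP pose, the force, the opening and the grip force at its end, in the units of the state.
- status.sense(): the state, without advancing time (a new reading comes with each control period).
- read_camera(name): name is "scene" or "top" or "wrist"; returns the picture (400x640x3 uint8, red, green, blue); there is no depth.
- calibration(name): a dict with "intrinsics" (3x3 intrinsics, pixels), "world_to_cam" (4x4, takes a point from world to camera coordinates); the wrist camera has in their place "hand_eye" (4x4, takes a point from camera to tool coordinates, whose origin is the TCP and whose axes are the flange's). Camera axes: x right, y up, looking along -z (the intrinsics and any distortion apply to the point x, -y, -z); pixel columns grow to the right and rows downward; lengths in mm; the calibration is good to about 2 mm. The wrist camera is an equidistant fisheye: a pixel r from the principal point sees the ray r / f radians off the axis. A picture is of the moment at which its call begins: read the wrist's pose just before it. calibration takes no time and is no camera call.
- ctrl.job_done(): hands the job in; it is judged then, once.
The state is a dict: "time_s": time; "qpos": joint angles; "qd": joint speeds; "joint_torque": joint torques, N m; "tool_pos": TCP position; "orientation": TCP orientation; "wrist_force": force on the tool from outside, world axes, zero at the start; "torque": the same for the moment, N m; "opening": finger opening in mm; "grasp_force": force on a finger pad.
Only numpy, scipy, OpenCV 4.12 (cv2) and the standard library are available. Lean on these libraries where they do the work, as an engineer would, in place of code of your own. Each camera call takes 0.05 s, during which the arm holds its last target. There are 200 camera calls.

## Task

Get the steel tube that is lying in the jig ready for tacking: slide it fully home against the fence (the side with the hinge) and fill the space left between it and the end stop with the two packers that together fit snugly, standing side by side and square on the bench in the line of the hold-down bar, without forcing them. Once they are in, fold the hold-down bar all the way over onto the work. Leave the other tube, the other packers, the try square and the marker where they are.

Things in the scene. Friction and masses are not known exactly. Their poses are not given: they have to be found in the camera images.
- jig: dark steel U-shaped tacking jig bolted to the bench; the work stands on the bench inside it. Origin: centre of the 127.5 mm wide bay, at bench level; x along the fence and the tubes (away from the robot), y left, z up. Fence on the +y side, end stop on the -y side; near end open, far end closed by an 8 mm high tie bar at x 68 to 92 mm. Feet with bolts, 17 mm high, reach out to y +/-136 mm
- fence_face (a point): point on the fence's inner face, at bench level, jig x = 0, y = +63.75 mm. Fence: upright plate 38 mm high, 16 mm thick, 110 mm long (jig x -55 to 55), inner top edge rounded 4 mm
- stop_face (a point): point on the end stop's inner face, at bench level, jig x = 0, y = -63.75 mm. Stop: upright plate 38 mm high, 16 mm thick, 90 mm long (jig x -45 to 45), inner top edge rounded 4 mm
- holddown_hinge (a point): hinge pin of the hold-down bar, along jig x; at jig x = 0, y = +97.75 mm, z = 45.5 mm, behind the fence
- holddown (a joint): angle of the hold-down bar; stiff hinge (0.2 to 0.9 N m), stays put. 0 = folded over, level, lying across tube and packers; grows as it lifts; starts 1.4 to 1.8, about upright, its end 280 mm above the bench. Steel bar 30 mm wide (centred at jig x = 0), 10 mm thick, from the pin to 172 mm from it, then a black rubber grip 22 mm in diameter, 182 to 232 mm from the pin
- holddown_grip (a point): centre of the bar's rubber grip, 207 mm from the hinge pin
- section_60: steel rectangular tube offcut lying flat: 60 mm wide (its y), 40 high, 140 long (its x), open ends, 3 mm wall, long edges rounded 5 mm, 0.61 kg. Origin NOT its middle: middle of the lower edge of its +y long face (the face for the fence); it extends 60 mm from there to its -y. One of the two tubes lies in the jig, 5 to 12 mm off the fence; the other waits left of the jig
- section_80: steel rectangular tube offcut lying flat: 80 mm wide (its y), 40 high, 140 long (its x), open ends, 3 mm wall, long edges rounded 5 mm, 0.73 kg. Origin NOT its middle: middle of the lower edge of its +y long face (the face for the fence); it extends 80 mm from there to its -y. One of the two tubes lies in the jig, 5 to 12 mm off the fence; the other waits left of the jig
- packer_15: packer sawn from plain flat bar, standing on edge on the bench: 65 mm long (its x), 40 mm high (z), 15 mm thick (y), 0.31 kg, edges rounded 1.5 mm; origin in the middle of its underside. Four packers differ only in thickness: 15, 25, 30, 40 mm
- packer_25: packer sawn from plain flat bar, standing on edge on the bench: 65 mm long (its x), 40 mm high (z), 25 mm thick (y), 0.51 kg, edges rounded 1.5 mm; origin in the middle of its underside. Four packers differ only in thickness: 15, 25, 30, 40 mm
- packer_30: packer sawn from plain flat bar, standing on edge on the bench: 65 mm long (its x), 40 mm high (z), 30 mm thick (y), 0.61 kg, edges rounded 1.5 mm; origin in the middle of its underside. Four packers differ only in thickness: 15, 25, 30, 40 mm
- packer_40: packer sawn from plain flat bar, standing on edge on the bench: 65 mm long (its x), 40 mm high (z), 40 mm thick (y), 0.82 kg, edges rounded 1.5 mm; origin in the middle of its underside. Four packers differ only in thickness: 15, 25, 30, 40 mm
- try_square: steel try square lying in front of the jig, 100 x 166 x 16 mm; origin in the middle of its underside; bystander
- paint_marker: paint marker pen lying on the bench, 17 x 135 x 16 mm; bystander
Mind the look-alikes: they are no part of the job. What is shaped like the packer_25 but blue or yellow is not meant.

How it is judged:
By the outcome, as a careful person would: the job done as asked, in the order asked, and still so for the second after the job is handed in, with the robot touching nothing.
It also fails if it takes over 72 s, if anything falls off the work surface, if the arm or the gripper's body presses on something with over 40 N, if the wrist force passes 120 N, or if a joint passes its speed limit or range.

## Working session

There is one attempt and no reset: what is moved stays moved. The work goes in short steps, Python scripts to look and compute and a tool call to move; the robot and the scene stay as the last step left them, time stands still between calls to the robot, and variables do not carry over. Pictures are saved under pics/ and viewed, at most 10 in all, crops included, and the job is handed in when it is done.

Besides the shell and the picture viewer there is one more tool, called after "Request:" in YAML: its name, and indented under it one key for each argument. servo_tool: Moves the arm, as the interface text tells. Its arguments: {"type":"object","properties":{"deltas":{"type":"array","items":{"type":"array","items":{"type":"array","items":{"type":"number"}}}},"squeeze":{"type":"number"}},"required":["deltas"]}

```bash
mkdir -p pics; ls
python3 - <<'E'
from station import status, read_camera, calibration, ctrl
import cv2,numpy as np
for n in ("scene","top"):
    cv2.imwrite(f"pics/{n}0.png",read_camera(n)[:,:,::-1]); c=calibration(n); print(n,{k:np.round(v,3).tolist() if not isinstance(v,str) else v for k,v in c.items()})
c=calibration("wrist");print({k:np.round(v,3).tolist() if not isinstance(v,str) else v for k,v in c.items()})
s=status.sense();print(s)
E
```

```text
pics
scene {'intrinsics': [[435.37, 0.0, 317.855], [0.0, 435.37, 194.694], [0.0, 0.0, 1.0]], 'world_to_cam': [[0.768, -0.641, 0.013, -252.861], [0.434, 0.534, 0.726, -335.067], [-0.472, -0.552, 0.688, -1000.962], [0.0, 0.0, 0.0, 1.0]]}
top {'intrinsics': [[470.294, 0.0, 324.415], [0.0, 470.294, 199.839], [0.0, 0.0, 1.0]], 'world_to_cam': [[-0.054, -0.999, -0.003, 183.966], [0.977, -0.053, 0.206, -484.233], [-0.205, 0.008, 0.979, -1111.423], [0.0, 0.0, 0.0, 1.0]]}
{'intrinsics': [[309.707, 0.0, 314.118], [0.0, 309.707, 195.065], [0.0, 0.0, 1.0]], 'hand_eye': [[0.0, 0.967, 0.255, 69.227], [1.0, -0.0, 0.0, 0.295], [0.0, 0.255, -0.967, -162.333], [0.0, 0.0, 0.0, 1.0]]}
{'time_s': 0.1, 'qpos': array([-1.20320799,  0.41180527, -0.01271098,  1.59692179,  0.00561459,
        1.13430864, -0.08218763]), 'qd': array([ 0.00068567, -0.00291929, -0.00074178, -0.00216189, -0.00193636,
        0.00161716, -0.00144384]), 'joint_torque': array([ 3.16016631e-03, -5.89099896e+01,  6.44052085e-01, -2.91707647e+01,
       -5.37274685e-02,  1.45828823e-02,  3.80622134e-05]), 'tool_pos': array([263.68148631, 566.16939448, 221.91809462]), 'orientation': array([-9.65764073e-05,  2.16153703e-01,  9.76359095e-01, -6.97018221e-04]), 'wrist_force': array([0.37856314, 0.0313633 , 0.24033205]), 'torque': array([-0.03912234,  0.04353376,  0.00629167]), 'grasp_force': 0.0, 'opening': 87.98410771939727}
```

View pics/scene0.png

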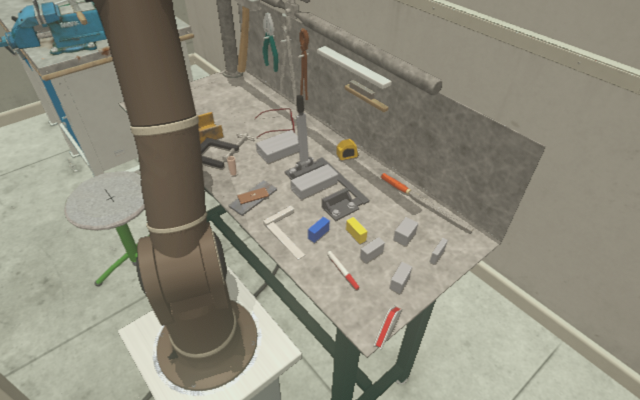

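View pics/top0.png

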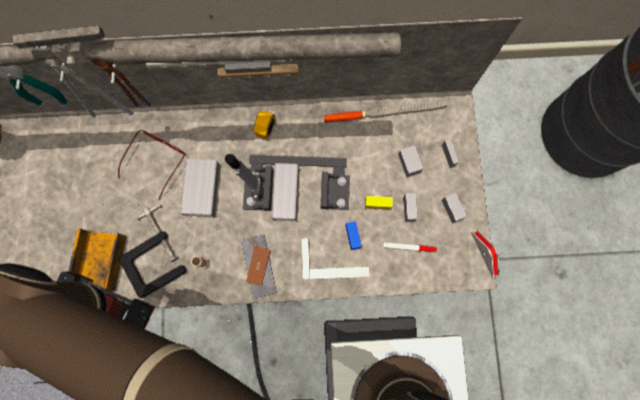

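The scene view shows the jig at about (325,180) with its bar upright, and four grey packers at (372,250), (405,231), (439,251) and (401,276). In the top view the jig tube is at (285,192), the other tube is at (200,187), and the packers are at (411,160), (450,153), (410,207) and (454,207). The blue (353,235) and yellow (379,202) blocks are decoys.

```bash
cat > h.py <<'E'
from station import status, read_camera, calibration, ctrl
import cv2,numpy as np
from scipy.spatial.transform import Rotation as R
def ray(n,px,s=None):
    c=calibration(n);K=np.array(c["intrinsics"]);px=np.atleast_2d(np.array(px,float))
    u=(px-[K[0,2],K[1,2]])/K[0,0]
    if n=="wrist":
        r=np.linalg.norm(u,axis=1)+1e-9
        d=np.c_[u[:,0]*np.sin(r)/r,-u[:,1]*np.sin(r)/r,-np.cos(r)]
        H=np.array(c["hand_eye"]);q=s["orientation"];Q=R.from_quat([*q[1:],q[0]]).as_matrix()
        return Q@H[:3,3]+s["tool_pos"],d@(Q@H[:3,:3]).T
    T=np.array(c["world_to_cam"]);d=np.c_[u[:,0],-u[:,1],-np.ones(len(u))]
    return -T[:3,:3].T@T[:3,3],d@T[:3,:3]
def plane(n,px,z,s=None):
    o,d=ray(n,px,s);return o+d*((z-o[2])/d[:,2])[:,None]
def proj(n,P,s=None):
    P=np.atleast_2d(P).astype(float);c=calibration(n);K=np.array(c["intrinsics"])
    if n=="wrist":
        q=s["orientation"];Q=R.from_quat([*q[1:],q[0]]).as_matrix();H=np.array(c["hand_eye"])
        p=((P-s["tool_pos"])@Q-H[:3,3])@H[:3,:3];t=np.arctan2(np.hypot(p[:,0],p[:,1]),-p[:,2]);a=np.hypot(p[:,0],p[:,1])+1e-9
        return np.c_[p[:,0]*t/a,-p[:,1]*t/a]*K[0,0]+[K[0,2],K[1,2]]
    T=np.array(c["world_to_cam"]);p=P@T[:3,:3].T+T[:3,3]
    return np.c_[p[:,0]/-p[:,2],-p[:,1]/-p[:,2]]*K[0,0]+[K[0,2],K[1,2]]
def rect(n,cnt,z,s=None):
    w=plane(n,cnt.reshape(-1,2),z,s)[:,:2].astype(np.float32)
    (c,(a,b),th)=cv2.minAreaRect(w)
    if a<b: a,b,th=b,a,th+90
    return np.round(c,1),round(a,1),round(b,1),round((th+90)%180-90,1)  # centre,long,short,angle of long from x
E
python3 - <<'E'
from h import *
im=cv2.imread("pics/top0.png")
big=cv2.resize(im[120:300,170:500],None,fx=2.4,fy=2.4,interpolation=cv2.INTER_CUBIC)
cv2.imwrite("pics/topcrop.png",big)
hsv=cv2.cvtColor(im,cv2.COLOR_BGR2HSV)
for p in [(200,187),(285,192),(411,160),(450,150),(410,203),(454,205),(230,220),(430,180)]: print(p,im[p[1],p[0]],np.round(plane("top",p,40)[0]))
b=im.astype(int)
m=((abs(b[:,:,0]-b[:,:,2])<14)&(b.mean(2)>135)).astype(np.uint8)
m[:125]=0;m[300:]=0;m[:,:170]=0;m[:,480:]=0
cs,_=cv2.findContours(m,cv2.RETR_EXTERNAL,cv2.CHAIN_APPROX_NONE)
for c in cs:
    if cv2.contourArea(c)>40: print(cv2.boundingRect(c),cv2.contourArea(c),rect("top",c,40))
E
```

```text
(200, 187) [190 197 204] [546. 467.  40.]
(285, 192) [201 207 217] [521. 255.  40.]
(411, 160) [192 196 205] [587. -68.  40.]
(450, 150) [185 193 199] [ 608. -169.   40.]
(410, 203) [193 199 209] [476. -55.  40.]
(454, 205) [187 193 201] [ 465. -164.   40.]
(230, 220) [139 159 173] [458. 393.  40.]
(430, 180) [149 167 183] [ 532. -111.   40.]
(326, 291, 154, 9) 557.0 (array([253.4, -16.8]), 366.3, 18.7, 86.9)
(310, 268, 58, 11) 369.5 (array([313.9, 132.9]), 138.3, 21.8, 88.5)
(264, 263, 11, 25) 84.0 (array([317. , 305.5]), 56.7, 22.5, 9.6)
(384, 244, 35, 5) 52.5 (array([371.1, -23.2]), 83.1, 6.6, 81.1)
(302, 239, 7, 39) 155.0 (array([354.3, 211.7]), 92.2, 13.7, -0.7)
(241, 239, 12, 29) 100.0 (array([376. , 350.8]), 70.2, 22.6, 9.5)
```

View pics/topcrop.png

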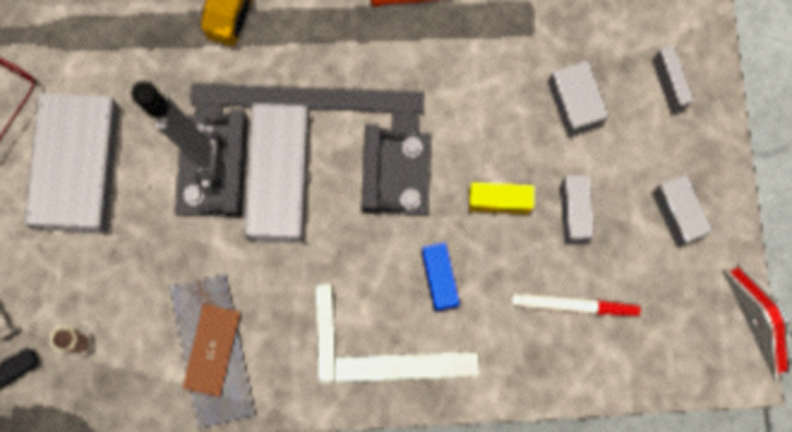

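The crop confirms the tube in the jig at (277,172) is the narrow one. The packers seen are wide (578,97), thin (674,79), medium (578,208) and medium (683,210), to be told apart by measured thickness.

Run:
```python
from h import *
im=cv2.imread("pics/top0.png")
F=4;x0,y0=170,125
big=cv2.resize(im[y0:240,x0:480],None,fx=F,fy=F,interpolation=cv2.INTER_CUBIC)
b=big.astype(int)
m=((b[:,:,2]-b[:,:,0]<25)&(b[:,:,2]-b[:,:,0]>-5)&(b.mean(2)>160)).astype(np.uint8)
m=cv2.morphologyEx(m,cv2.MORPH_OPEN,np.ones((9,9)))
cs,_=cv2.findContours(m,cv2.RETR_EXTERNAL,cv2.CHAIN_APPROX_NONE)
for c in cs:
    if cv2.contourArea(c)>600:
        c2=(c.reshape(-1,2)+.5)/F-.5+[x0,y0]; print(np.round(c2.mean(0)),cv2.contourArea(c)/16,rect("top",c2,40))
# jig dark
m=((b.mean(2)<95)&(abs(b[:,:,2]-b[:,:,0])<22)).astype(np.uint8)
cs,_=cv2.findContours(m,cv2.RETR_EXTERNAL,cv2.CHAIN_APPROX_NONE)
for c in cs:
    if cv2.contourArea(c)>1500:
        c2=(c.reshape(-1,2)+.5)/F-.5+[x0,y0]; print("dark",c2.min(0),c2.max(0),rect("top",c2,17))
```

```text
[456. 206.] 290.4375 (array([ 462.4, -167.4]), 65.8, 31.1, 18.1)
[411. 205.] 239.5625 (array([470.2, -57.8]), 64.9, 25.7, -1.5)
[284. 191.] 1186.28125 (array([525.4, 256.4]), 139.8, 57.4, -5.4)
[198. 186.] 1619.78125 (array([549. , 472.9]), 140.3, 77.4, -6.0)
[411. 158.] 362.9375 (array([591. , -69.3]), 65.3, 40.5, 14.6)
[452. 150.] 125.21875 (array([ 606.4, -173.5]), 64.7, 15.1, 13.2)
[478. 133.] 43.65625 (array([ 649.1, -244.3]), 46.9, 10.3, -7.0)
dark [210.625 162.125] [220.125 216.875] (array([543.4, 432.1]), 143.7, 13.4, -6.5)
dark [224.375 153.625] [348.375 210.375] (array([549.6, 254.7]), 324.3, 145.9, 84.5)
dark [441.625 141.625] [455.375 167.125] (array([ 603.2, -167.1]), 69.7, 17.5, 19.1)
dark [227.375 128.125] [249.625 139.125] (array([690.4, 372.5]), 58.4, 30.0, 89.0)
```

Thickness readings are unambiguous: 25.7 mm at (411,205), 40.5 mm at (411,158), 31.1 mm at (456,206) and 15.1 mm at (452,150). The jig tube is 57 mm wide as seen, so it is the 60. The gap is 67.5 mm, so the packers needed are 25 + 40. Next I'll find the bar angle and take a closer wrist look at the jig.

Request:
servo_tool:
  deltas:
    - [[2,-3,2,0,0,-0.12,8.78],[5,-6,4,0,0,-0.24,8.78],[8,-9,6,0,0,-0.36,8.78],[11,-12,8,0,0,-0.48,8.78],[14,-15,10,0,0,-0.6,8.78],[17,-18,12,0,0,-0.72,8.78],[19,-21,14,0,0,-0.84,8.78],[20,-24,14,0,0,-0.96,8.78]]

```text
time_s: 0.77
tool_pos: [459.7, 337.5, 361.6]
orientation: [0.0, 0.645, 0.765, 0.001]
wrist_force: [0.6, -0.5, 0.5]
opening: 87.6
grasp_force: 0.0
```

Request:
servo_tool:
  deltas:
    - [[0.8,-3,0.5,0,0,-0.12,8.78],[1.6,-6,0.5,0,0,-0.24,8.78],[2.4,-9,0.5,0,0,-0.27,8.78],[3,-12,0.5,0,0,-0.27,8.78],[3,-14,0.5,0,0,-0.27,8.78],[3,-14,0.5,0,0,-0.27,8.78],[3,-14,0.5,0,0,-0.27,8.78]]

```text
time_s: 1.35
tool_pos: [488.2, 197.0, 364.9]
orientation: [-0.0, 0.741, 0.672, 0.0]
wrist_force: [-0.2, 0.2, -0.7]
opening: 87.6
grasp_force: 0.0
```

Run:
```python
from h import *
s=status.sense();cv2.imwrite("pics/w1.png",read_camera("wrist")[:,:,::-1]);np.save("w1.npy",s,allow_pickle=True)
print(s["tool_pos"],s["orientation"],s["qpos"],s["wrist_force"],s["time_s"])
# bar grip: triangulate rough pixels top (232,160), scene (300,103)
o1,d1=ray("top",(232.5,160.5));o2,d2=ray("scene",(300,103))
A=np.c_[d1[0],-d2[0]];t=np.linalg.lstsq(A,o2-o1,rcond=None)[0];print(o1+d1[0]*t[0],o2+d2[0]*t[1])
```

```text
[488.20024861 196.95358578 364.89836304] [-1.68350094e-04  7.40669485e-01  6.71869535e-01  1.15191350e-04] [-0.81741961  0.14480203  0.39699678  1.63557055 -0.05733682  1.3725446
 -0.51019846] [-0.20132417  0.17937447 -0.72936538] 1.35
[544.6331854  344.59928548 252.33151813] [544.84195263 344.46956227 252.37156735]
```

View pics/w1.png

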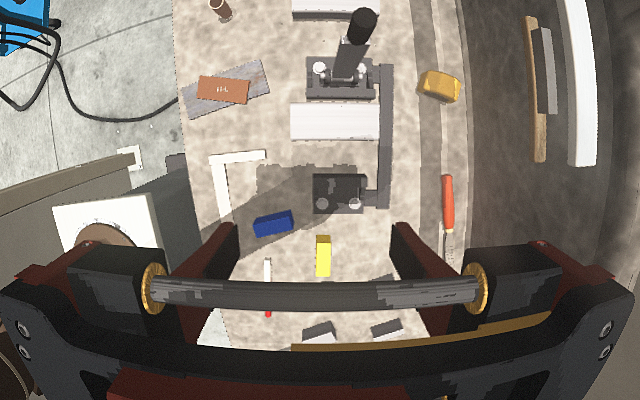

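The wrist view shows the fence and hinge at (340,80), the tube at (335,121), the stop block at (340,193) and the tie bar at column 385. I'll enlarge the jig.

Run:
```python
from h import *
im=cv2.imread("pics/w1.png")[50:220,285:400]
g=cv2.resize(im,None,fx=3.5,fy=3.5,interpolation=cv2.INTER_CUBIC)
g2=np.clip(g.astype(float)*2.2,0,255).astype(np.uint8)
cv2.imwrite("pics/w1c.png",np.hstack([g,g2])[:600,:800] )
print(g.shape)
```

```text
(595, 402, 3)
```

View pics/w1c.png

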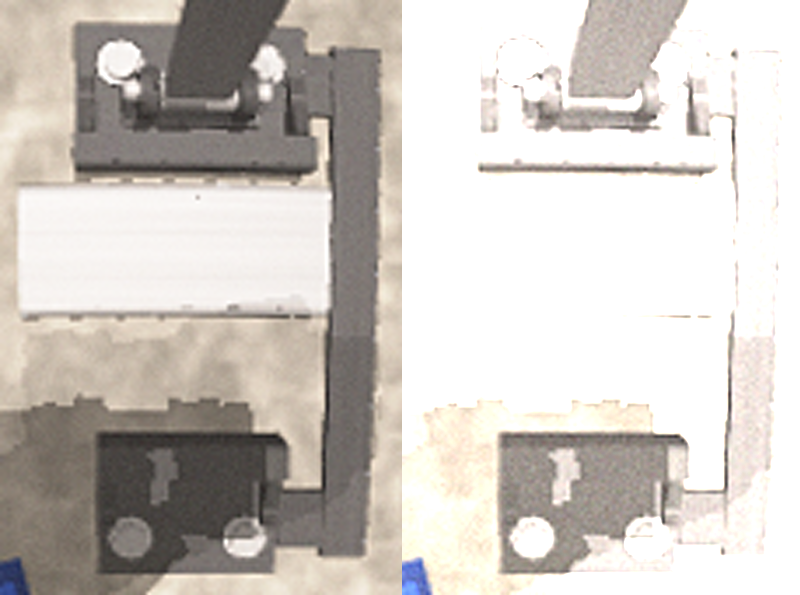

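Run:
```python
from h import *
s=np.load("w1.npy",allow_pickle=True).item()
im=cv2.imread("pics/w1.png");g=cv2.cvtColor(im,cv2.COLOR_BGR2GRAY).astype(float)
def edge(cols,r0,r1,sign):
    out=[]
    for c in cols:
        d=np.diff(g[r0:r1,c])*sign;k=int(d.argmax());w=np.clip(d[max(k-1,0):k+2],0,None)
        out.append((c,r0+.5+np.dot(np.arange(max(k-1,0),max(k-1,0)+len(w)),w)/w.sum()))
    return np.array(out)
def line(P):
    P=P[:,:2];m=np.median(P,0);vx,vy,x,y=cv2.fitLine(P.astype(np.float32),cv2.DIST_HUBER,0,.01,.01).ravel()
    if vx<0:vx,vy=-vx,-vy
    return np.array([x,y]),np.degrees(np.arctan2(vy,vx))
E={}
for n,cols,r0,r1,sg,z in [("fence",range(311,370),95,102,1,0),("tube+ top",range(295,374),99,107,1,40),("tube- ",range(295,374),134,146,-1,40),("stop",range(316,362),168,180,-1,0)]:
    e=edge(cols,r0,r1,sg);p,a=line(plane("wrist",e,z,s));E[n]=(p,a);print(n,np.round(np.percentile(e[:,1],[5,50,95]),1),p.round(1),round(a,2))
# tie bar inner/outer edges at z=8, on rows 110..135 & 145-180 (col direction)
gt=g.T
def edgec(rows,c0,c1,sg):
    out=[]
    for r in rows:
        d=np.diff(g[r,c0:c1])*sg;k=int(d.argmax());out.append((c0+k+.5,r))
    return np.array(out)
for n,rows,c0,c1,sg in [("tie in",range(146,185),373,383,-1),("tie out",range(110,185),388,397,1)]:
    e=edgec(rows,c0,c1,sg);P=plane("wrist",e,8,s);p,a=line(P);print(n,np.median(e[:,0]),p.round(1),round(a,2))
for n,c in [("fence near z38",(306.5,97)),("tube near top corners",(290.6,103.5)),("",(290.6,139.8)),]: print(n,plane("wrist",c,38,s)[0].round(1))
e=edgec(range(176,205),306,320,-1);print("stop near edge",np.median(e[:,0]),plane("wrist",(np.median(e[:,0]),190),38,s)[0].round(1))
e=edgec(range(106,138),284,300,1);print("tube near end z40",np.median(e[:,0]),plane("wrist",(np.median(e[:,0]),121),40,s)[0].round(1))
e=edgec(range(106,138),374,383,-1);print("tube far end",np.median(e[:,0]),plane("wrist",(np.median(e[:,0]),121),40,s)[0].round(1))
```

```text
fence [ 98.9 100.1 100.2] [535.  288.6] -4.49
tube+ top [ 99.5 100.2 103.3] [519.4 287.4] -4.14
tube-  [137.9 138.4 139.2] [513.8 227.7] -5.67
stop [172.9 173.  173.2] [523.5 163.3] -5.61
tie in 377.5 [594.5 173.8] 84.62
tie out 392.5 [623.1 207.1] 84.85
fence near z38 [485.8 296.   38. ]
tube near top corners [460.1 288.4  38. ]
 [454.1 231.1  38. ]
stop near edge 311.5 [478.9 146.6  38. ]
tube near end z40 289.5 [455.7 261.   40. ]
tube far end 378.5 [595.3 248.9  40. ]
```

Jig frame: yaw about -5.5°, origin about (531.8, 225.8), measured bay 126 mm (127.5 given). The bar is at about 1.68 rad, leaning away. The tube is about 6 mm off the fence. Now I'll close the fingers and descend into the gap at about (521,193).

Request:
servo_tool:
  deltas:
    - [[1,-0.1,-4,0,0,0,0],[2,-0.2,-8,0,0,0,0],[3.27,-0.4,-12,0,0,0,0],[3.27,-0.4,-16,0,0,0,0],[3.27,-0.4,-20,0,0,0,0],[3.27,-0.4,-24,0,0,0,0],[3.27,-0.4,-26,0,0,0,0],[3.27,-0.4,-28,0,0,0,0]]

```text
time_s: 2.07
tool_pos: [519.1, 195.4, 81.8]
orientation: [-0.001, 0.739, 0.674, -0.002]
wrist_force: [0.6, 0.5, -0.0]
opening: 37.8
grasp_force: 0.0
```

Request:
servo_tool:
  deltas:
    - [[0,0,-3,0,0,0,0],[0,0,-5,0,0,0,0],[0,0,-7,0,0,0,0],[0,0,-7.2,0,0,0,0],[0,0,-7.2,0,0,0,0]]

```text
time_s: 2.48
tool_pos: [519.6, 194.9, 11.4]
orientation: [-0.001, 0.739, 0.673, -0.001]
wrist_force: [0.5, -0.4, 0.3]
opening: 4.6
grasp_force: 0.0
```

Request:
servo_tool:
  deltas:
    - [[0.04,0.4,0,0,0,0,0],[0.08,0.8,0,0,0,0,0],[0.12,1.2,0,0,0,0,0],[0.16,1.6,0,0,0,0,0],[0.19,1.9,0,0,0,0,0],[0.21,2.1,0,0,0,0,0],[0.22,2.25,0,0,0,0,0],[0.22,2.3,0,0,0,0,0]]

```text
time_s: 3.15
tool_pos: [523.3, 215.1, 13.4]
orientation: [0.001, 0.74, 0.672, -0.001]
wrist_force: [-0.6, -6.0, 6.1]
opening: 0.3
grasp_force: 3.7
```

Request:
servo_tool:
  deltas:
    - [[0.01,0.1,0,0,0,0,0],[0.02,0.2,0,0,0,0,0],[0.03,0.3,0,0,0,0,0],[0.04,0.4,0,0,0,0,0]]

```text
time_s: 3.48
tool_pos: [523.7, 218.7, 13.4]
orientation: [0.001, 0.741, 0.672, -0.001]
wrist_force: [-0.6, -6.9, 6.5]
opening: 0.3
grasp_force: 3.6
```

Request:
servo_tool:
  deltas:
    - [[0.01,0.1,0,0,0,0,0],[0.02,0.2,0,0,0,0,0],[0.03,0.3,0,0,0,0,0]]

```text
time_s: 3.73
tool_pos: [523.9, 220.0, 13.4]
orientation: [0.001, 0.741, 0.672, -0.002]
wrist_force: [-2.6, -14.3, 10.1]
opening: 0.6
grasp_force: 7.2
```

Request:
servo_tool:
  deltas:
    - [[0.01,0.1,0,0,0,0,0],[0.02,0.2,0,0,0,0,0],[0.02,0.2,0,0,0,0,0],[0.02,0.2,0,0,0,0,0]]

```text
time_s: 4.07
tool_pos: [523.8, 220.0, 13.4]
orientation: [0.002, 0.741, 0.671, -0.003]
wrist_force: [-3.0, -15.9, 11.4]
opening: 0.2
grasp_force: 8.4
```

The tube is home (the push stalled at 16 N at the predicted position). Back off and go for packer_40.

Request:
servo_tool:
  deltas:
    - [[-0.1,-1.4,0,0,0,0,0],[-0.1,-1.4,3,0,0,0,0],[-0.1,-1.4,7,0,0,0,8.78],[0.6,-4,11,0,0,0,8.78],[1.2,-8,14,0,0,0.05,8.78],[2.2,-12,14,0,0,0.15,8.78],[3.2,-16,14,0,0,0.25,8.78],[4.2,-20,14,0,0,0.351,8.78]]

```text
time_s: 4.73
tool_pos: [564.1, 35.6, 154.5]
orientation: [0.001, 0.608, 0.794, 0.001]
wrist_force: [0.7, 0.2, -0.0]
opening: 36.9
grasp_force: 0.0
```

Request:
servo_tool:
  deltas:
    - [[1,-4,0,0,0,0,8.78],[2,-7,0,0,0,0,8.78],[2.5,-9.4,0,0,0,0,8.78],[2.5,-9.4,0,0,0,0,8.78],[2.5,-9.4,0,0,0,0,8.78]]

```text
time_s: 5.15
tool_pos: [588.3, -59.1, 152.9]
orientation: [0.0, 0.612, 0.791, 0.0]
wrist_force: [0.3, 0.9, 0.1]
opening: 70.6
grasp_force: 0.0
```

```bash
cat >> h.py <<'E'
def look(fn,z=40,lo=165,hi=25):
    s=status.sense();im=read_camera("wrist")[:,:,::-1].copy();cv2.imwrite(fn,im);np.save(fn[:-4]+".npy",s,allow_pickle=True)
    q=s["orientation"];ty=R.from_quat([*q[1:],q[0]]).as_matrix()
    print("t",s["time_s"],"tcp",s["tool_pos"].round(1),"yaw",np.degrees(np.arctan2(ty[1,1],ty[0,1])).round(2),"tilt",np.round(ty[:2,2],4))
    b=im.astype(int);m=((abs(b[:,:,2]-b[:,:,0])<hi)&(b.mean(2)>lo)).astype(np.uint8)
    m=cv2.morphologyEx(m,cv2.MORPH_OPEN,np.ones((3,3)))
    for c in cv2.findContours(m,cv2.RETR_EXTERNAL,cv2.CHAIN_APPROX_NONE)[0]:
        if cv2.contourArea(c)>150:
            x,y,w,h=cv2.boundingRect(c)
            if y>0 and y+h<330: print((x,y,w,h),rect("wrist",c,z,s))
    return s,im
E
python3 -c "
from h import *
look('pics/w2.png')"
```

```text
t 5.15 tcp [588.3 -59.1 152.9] yaw 14.48 tilt [ 0.0004 -0.0001]
(189, 248, 13, 21) (array([ 486.8, -158.8]), 23.6, 12.1, -73.7)
(353, 95, 17, 42) (array([612.3,  19.6]), 37.1, 14.0, -80.1)
(317, 87, 21, 14) (array([577.3,  29.9]), 17.5, 11.6, 15.1)
(0, 86, 23, 91) (array([175.3, -77.6]), 119.8, 57.4, -87.2)
(125, 74, 22, 51) (array([394.3, -11.9]), 53.3, 11.2, 81.4)
(355, 63, 18, 29) (array([604.5,  54.4]), 26.8, 11.6, 88.2)
(309, 6, 22, 19) (array([552.7,  98.9]), 18.6, 17.8, 14.8)
```

View pics/w2.png

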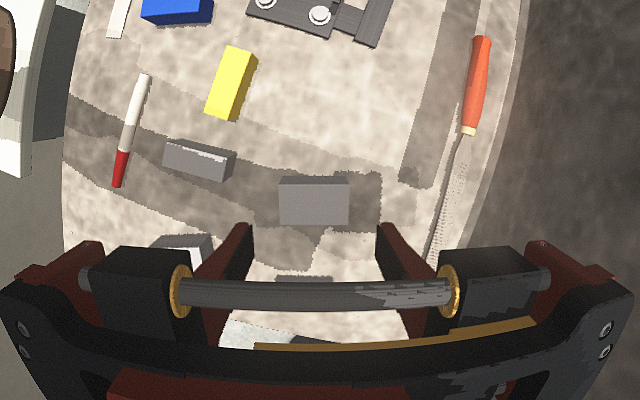

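The wrist view shows packer_40 between the fingers at (313,203), its top face spanning columns 279–349 and rows 184–224. packer_25 is at (198,160).

Run:
```python
from h import *
s=np.load("pics/w2.npy",allow_pickle=True).item()
im=cv2.imread("pics/w2.png");b=im.astype(int)
g=cv2.cvtColor(im,cv2.COLOR_BGR2GRAY).astype(int)
print(g[170:240:2,313].tolist());print(g[205,265:360:3].tolist())
P=plane("wrist",[(279,184),(349,184),(349,224),(279,224)],40,s);print(P.round(1),P.mean(0).round(1))
print(proj("wrist",[[591,-69.3,40]],s))
```

```text
[183, 193, 180, 99, 101, 95, 95, 127, 138, 139, 135, 137, 140, 139, 139, 142, 136, 137, 135, 135, 142, 139, 133, 144, 133, 137, 141, 132, 110, 121, 126, 121, 114, 118, 112]
[123, 116, 116, 119, 117, 139, 136, 138, 138, 136, 139, 141, 130, 140, 139, 136, 140, 139, 138, 138, 140, 141, 137, 136, 136, 137, 141, 142, 107, 105, 120, 116]
[[555.6 -59.9  40. ]
 [617.6 -43.9  40. ]
 [628.5 -81.2  40. ]
 [564.2 -97.9  40. ]] [591.5 -70.7  40. ]
[[313.87291737 202.8738908 ]]
```

Request:
servo_tool:
  deltas:
    - [[0.3,-1.1,-2,0,0,0,8.78],[0.3,-1.1,-5,0,0,0,8.78],[0.3,-1.1,-8,0,0,0,8.78],[0.3,-1.1,-11,0,0,0,8.78],[0.3,-1.1,-13,0,0,0,8.78],[0.3,-1.1,-14.5,0,0,0,8.78],[0.3,-1.1,-14.5,0,0,0,8.78]]

```text
time_s: 5.78
tool_pos: [589.0, -65.6, 4.6]
orientation: [-0.003, 0.61, 0.793, -0.001]
wrist_force: [-0.8, 0.9, -0.7]
opening: 87.6
grasp_force: 0.0
```

Request:
servo_tool:
  deltas:
    - [[0,0,0,0,0,0,5.8],[0,0,0,0,0,0,5.8],[0,0,0,0,0,0,5.8],[0,0,0,0,0,0,5.8],[0,0,0,0,0,0,5.8],[0,0,0,0,0,0,5.8]]
  squeeze: 45

```text
time_s: 6.28
tool_pos: [590.7, -68.4, 8.9]
orientation: [-0.0, 0.611, 0.792, 0.0]
wrist_force: [-4.2, 0.1, 5.5]
opening: 64.5
grasp_force: 45.0
```

Request:
servo_tool:
  deltas:
    - [[0,0,1.5,0,0,0,5.8],[0,0,4,0,0,0,5.8],[0,1,7,0,0,0,5.8],[-0.5,4,10,0,0,0,5.8],[-1.3,7.5,11,0,0,-0.08,5.8],[-2.2,11.2,11,0,0,-0.16,5.8],[-3.1,15,11,0,0,-0.25,5.8],[-4,18.8,11,0,0,-0.35,5.8]]

```text
time_s: 6.95
tool_pos: [549.9, 121.1, 118.0]
orientation: [-0.0, 0.741, 0.671, 0.0]
wrist_force: [1.3, 0.7, -8.6]
opening: 64.9
grasp_force: 45.0
```

Request:
servo_tool:
  deltas:
    - [[-1,3.5,0,0,0,0,5.8],[-1.7,6.5,0,0,0,0,5.8],[-2.1,8.9,0,0,0,0,5.8],[-2.1,8.9,0,0,0,0,5.8],[-2.1,8.9,0,0,0,0,5.8],[-2.1,8.9,0,0,0,0,5.8]]

```text
time_s: 7.45
tool_pos: [529.8, 207.9, 117.5]
orientation: [0.0, 0.74, 0.673, -0.001]
wrist_force: [-0.3, -0.6, -8.4]
opening: 64.7
grasp_force: 45.0
```

```bash
python3 -c "
from h import *
s,im=look('pics/w3.png')
t=s['tool_pos'];print(t[2],s['opening'])
g=cv2.cvtColor(im,cv2.COLOR_BGR2GRAY)
h=t[2]-8.9+40
c=np.array([[t[0],t[1],h]]);n=np.array([.0958,.9954,0])
print(proj('wrist',[c[0],c[0]+20*n,c[0]-20*n],s).round(1))
print(g[150:300:2,314].tolist())
"
```

```text
t 7.45 tcp [529.8 207.9 117.5] yaw -5.38 tilt [-0.0007 -0.0009]
(0, 249, 50, 26) (array([132.1, 160.5]), 151.5, 38.9, 3.4)
(104, 197, 81, 52) (array([372.5, 201.9]), 90.4, 46.3, 1.3)
(216, 99, 179, 75) (array([527.6, 262.3]), 140.9, 58.0, -5.1)
(0, 70, 73, 121) (array([212.7, 325. ]), 161.4, 128.0, 3.0)
(25, 38, 41, 83) (array([262.7, 357.2]), 88.5, 64.7, -89.4)
(344, 31, 24, 28) (array([575. , 331.1]), 22.0, 15.5, -71.2)
(265, 31, 24, 27) (array([511.7, 337.5]), 21.2, 16.5, 59.2)
117.45852490114409 64.68950147110836
[[313.1 266.5]
 [313.1 227.5]
 [313.  300.9]]
[238, 233, 235, 239, 237, 240, 239, 237, 235, 238, 225, 177, 159, 192, 193, 184, 120, 119, 113, 116, 116, 118, 118, 121, 116, 117, 127, 122, 122, 105, 93, 92, 92, 89, 90, 88, 87, 95, 89, 92, 92, 102, 125, 130, 129, 128, 129, 129, 127, 131, 130, 132, 129, 129, 132, 125, 128, 127, 129, 129, 123, 134, 133, 131, 125, 130, 68, 56, 55, 68, 56, 71, 69, 70, 67]
```

View pics/w3.png

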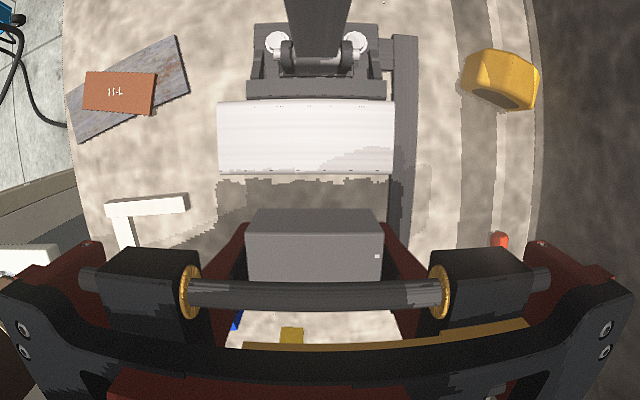

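Packer_40 hangs level in the grip, its front top edge at row 233 (expected 227 if centred), so it sits about 2.3 mm toward -n. There is clearance on both sides, so I'll lower it.

Request:
servo_tool:
  deltas:
    - [[0,0,-3,0,0,0,5.8],[0,0,-6,0,0,0,5.8],[0,0,-8,0,0,0,5.8],[0,0,-9.5,0,0,0,5.8],[0,0,-10.4,0,0,0,5.8],[0,0,-10.7,0,0,0,5.8],[0,0,-10.8,0,0,0,5.8],[0,0,-10.85,0,0,0,5.8]]

```text
time_s: 8.17
tool_pos: [531.1, 208.2, 9.9]
orientation: [0.0, 0.74, 0.673, 0.001]
wrist_force: [0.5, 0.5, -8.6]
opening: 64.4
grasp_force: 45.0
```

Request:
servo_tool:
  deltas:
    - [[0,0.1,0,0,0,0,5.8],[0.02,0.2,0,0,0,0,5.8],[0.03,0.3,0,0,0,0,5.8],[0.03,0.35,0,0,0,0,5.8]]

```text
time_s: 8.5
tool_pos: [530.9, 212.7, 9.8]
orientation: [0.0, 0.739, 0.673, 0.001]
wrist_force: [0.0, 0.3, -8.3]
opening: 64.7
grasp_force: 45.0
```

Request:
servo_tool:
  deltas:
    - [[0,0.1,-0.05,0,0,0,5.8],[0.01,0.15,-0.05,0,0,0,5.8],[0.02,0.2,-0.05,0,0,0,5.8],[0.02,0.2,-0.05,0,0,0,5.8]]

```text
time_s: 8.83
tool_pos: [530.7, 213.4, 8.9]
orientation: [0.0, 0.74, 0.673, -0.0]
wrist_force: [-1.3, -3.3, -2.0]
opening: 65.0
grasp_force: 45.0
```

Request:
servo_tool:
  deltas:
    - [[0,0,0,0,0,0,8.78],[0,0,0,0,0,0,8.78],[0,0,0,0,0,0,8.78],[0,0,0.2,0,0,0,8.78],[0,0,2,0,0,0,8.78],[0,0,6,0,0,0,8.78],[0,0,10,0,0,0,8.78],[0,-3,12,0,0,0,8.78]]

```text
time_s: 9.5
tool_pos: [532.4, 190.6, 133.0]
orientation: [-0.0, 0.737, 0.676, 0.004]
wrist_force: [1.6, 0.8, 0.2]
opening: 87.8
grasp_force: 0.0
```

```bash
python3 -c "
from h import *
s,im=look('pics/w4.png',lo=110)
print(s['wrist_force'],s['opening'])
"
```

```text
t 9.5 tcp [532.4 190.6 133. ] yaw -4.98 tilt [0.0048 0.0052]
(328, 263, 21, 12) (array([549.1, 121.1]), 18.7, 11.7, -5.9)
(0, 229, 57, 40) (array([133.6, 151.8]), 172.1, 56.9, -0.3)
(220, 190, 21, 20) (array([458.4, 197. ]), 17.2, 16.0, 24.4)
(242, 188, 45, 26) (array([489.1, 191. ]), 42.7, 16.5, -34.8)
(106, 176, 78, 70) (array([371.3, 189.4]), 90.7, 65.7, -0.4)
(72, 70, 65, 56) (array([337.9, 317.2]), 75.6, 53.3, 10.2)
(0, 62, 79, 122) (array([205.5, 316.8]), 174.6, 138.6, 1.5)
(158, 52, 32, 35) (array([418.6, 317.1]), 32.5, 24.1, 9.8)
(0, 47, 13, 43) (array([166.7, 393.9]), 58.3, 31.9, -89.6)
(217, 25, 192, 216) (array([536.3, 246.4]), 190.2, 160.9, 85.0)
(114, 23, 69, 35) (array([394.1, 341.2]), 72.3, 26.1, 10.2)
(339, 19, 31, 25) (array([578.9, 331. ]), 22.7, 21.3, 13.9)
(245, 18, 133, 60) (array([541.6, 318.9]), 108.9, 51.9, -5.2)
[1.63487528 0.82670015 0.22364676] 87.79309910489182
```

View pics/w4.png

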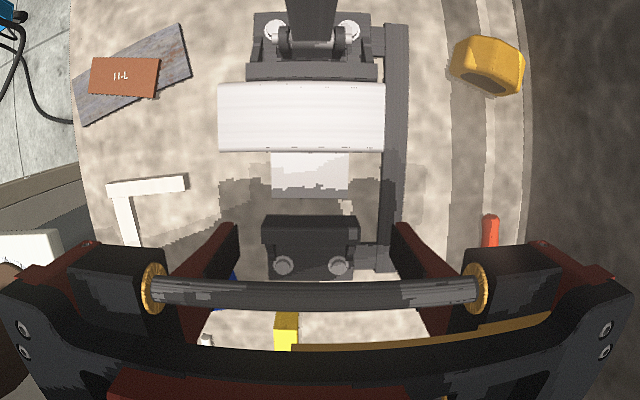

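packer_40 stands flush against the tube (columns 271–349, rows 152–195) and is centred on the stop (262–357). The tube is tight to the fence at row 81. Now packer_25.

Request:
servo_tool:
  deltas:
    - [[-1,-4,1,0,0,0,8.78],[-2,-8,1,0,0,0.02,8.78],[-3,-12,1,0,0,0.04,8.78],[-4,-16,1,0,0,0.07,8.78],[-5,-20,1,0,0,0.07,8.78],[-6.1,-24.2,1,0,0,0.07,8.78],[-6.1,-24.2,1,0,0,0.07,8.78],[-6.1,-24.2,1,0,0,0.07,8.78]]

```text
time_s: 10.22
tool_pos: [469.3, -60.5, 139.2]
orientation: [0.0, 0.718, 0.697, 0.0]
wrist_force: [0.8, 0.5, 1.1]
opening: 87.8
grasp_force: 0.0
```

```bash
python3 -c "
from h import *
s,im=look('pics/w5.png',lo=110)
print(proj('wrist',[[470.2,-57.8,40]],s))
"
```

```text
t 10.2167 tcp [469.3 -60.5 139.2] yaw -1.71 tilt [0.001  0.0001]
(302, 250, 32, 16) (array([ 471.1, -120.5]), 29.0, 15.8, -1.8)
(266, 230, 48, 46) (array([ 441.9, -116.7]), 44.8, 43.6, 77.8)
(237, 226, 35, 45) (array([ 404. , -114.5]), 47.2, 30.6, -61.2)
(135, 220, 43, 27) (array([310.1, -93.1]), 48.9, 27.2, 9.0)
(107, 196, 33, 51) (array([272.5, -82.5]), 54.3, 41.8, 89.6)
(277, 180, 76, 28) (array([470.1, -58.6]), 65.3, 24.4, -1.7)
(359, 178, 32, 33) (array([525.3, -62.4]), 31.2, 23.7, 64.0)
(210, 115, 14, 71) (array([385.2, -17.1]), 63.1, 10.4, 82.3)
(70, 48, 48, 26) (array([249.7,  86.7]), 73.0, 25.2, -11.6)
(383, 5, 22, 20) (array([542.6,  98.8]), 19.3, 18.2, 3.9)
[[314.57320931 192.76251414]]
```

View pics/w5.png

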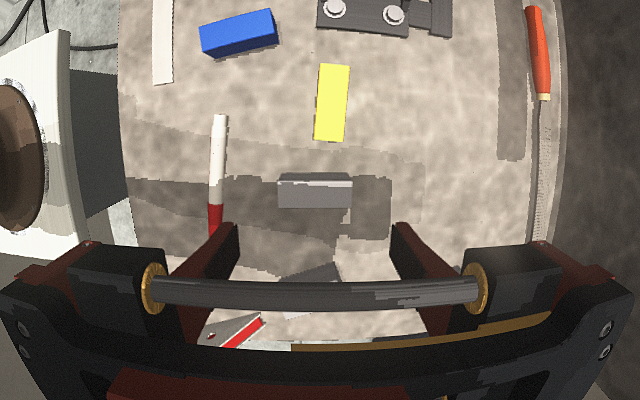

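The packer_25 top face is at columns 277–353, rows 180–208, centre (470.1,-58.6), thickness 24.4 mm. The yellow decoy is well away at (331,102).

Request:
servo_tool:
  deltas:
    - [[0.08,0.1,-3,0,0,0,8.78],[0.08,0.1,-6,0,0,0,8.78],[0.08,0.1,-9,0,0,0,8.78],[0.08,0.1,-11.5,0,0,0,8.78],[0.08,0.1,-13,0,0,0,8.78],[0.08,0.1,-13,0,0,0,8.78],[0.08,0.1,-13,0,0,0,8.78],[0.08,0.1,-13,0,0,0,8.78]]

```text
time_s: 10.93
tool_pos: [471.5, -56.1, 9.4]
orientation: [0.0, 0.715, 0.699, 0.0]
wrist_force: [-0.6, -0.1, -0.1]
opening: 87.8
grasp_force: 0.0
```

Request:
servo_tool:
  deltas:
    - [[0,0,0,0,0,0,5.8],[0,0,0,0,0,0,5.8],[0,0,0,0,0,0,5.8],[0,0,0,0,0,0,5.8],[0,0,0,0,0,0,5.8],[0,0,0,0,0,0,5.8]]
  squeeze: 40

```text
time_s: 11.43
tool_pos: [470.5, -56.7, 9.3]
orientation: [-0.0, 0.716, 0.699, 0.0]
wrist_force: [-2.0, 0.2, 7.3]
opening: 64.7
grasp_force: 40.0
```

Request:
servo_tool:
  deltas:
    - [[0,0,1.5,0,0,0,5.8],[0,0,4,0,0,0,5.8],[0.5,2,7,0,0,0,5.8],[1.3,5,10,0,0,-0.02,5.8],[2.3,9,10,0,0,-0.04,5.8],[3.3,13,10,0,0,-0.066,5.8],[4.3,17,10,0,0,-0.066,5.8],[5,20.5,10,0,0,-0.066,5.8]]

```text
time_s: 12.1
tool_pos: [520.5, 151.2, 108.7]
orientation: [-0.0, 0.738, 0.675, 0.0]
wrist_force: [1.6, 0.3, -5.7]
opening: 64.6
grasp_force: 40.0
```

Request:
servo_tool:
  deltas:
    - [[0.5,2,0,0,0,0,5.8],[0.67,3,0,0,0,0,5.8],[0.67,3,-2,0,0,0,5.8],[0.67,3,-3.5,0,0,0,5.8],[0.67,3,-4,0,0,0,5.8],[0.67,3,-4,0,0,0,5.8],[0.67,3,-4,0,0,0,5.8]]

```text
time_s: 12.68
tool_pos: [527.2, 177.1, 68.8]
orientation: [0.0, 0.739, 0.674, -0.0]
wrist_force: [0.3, -0.4, -5.7]
opening: 65.0
grasp_force: 40.0
```

```bash
python3 -c "
from h import *
s,im=look('pics/w6.png',lo=110)
g=cv2.cvtColor(im,cv2.COLOR_BGR2GRAY)
t=s['tool_pos'];print(s['opening'],s['wrist_force'],t[0]*.0958+t[1]*.9954,t[0]*.9954-t[1]*.0958)
h=t[2]-9.3+40
n=np.array([.0958,.9954,0]);c=np.array([t[0],t[1],h])
print('held top',proj('wrist',[c,c+12.5*n,c-12.5*n],s).round(1))
u=np.array([.9954,-.0958,0])
for nn in (279.2,239.2,211.7): print(nn,proj('wrist',[507.7*u+nn*n+[0,0,z] for z in (38,0)],s).round(1))
print(g[100:280,314].tolist())
cv2.imwrite('pics/w6c.png',cv2.resize(im[90:300,200:430],None,fx=2.8,fy=2.8))
"
```

```text
t 12.6833 tcp [527.2 177.1  68.8] yaw -5.23 tilt [-0.0006 -0.0007]
(247, 248, 135, 34) (array([524.7, 146.2]), 93.4, 26.3, -5.1)
(0, 235, 25, 49) (array([191.2, 151. ]), 108.4, 47.3, 51.8)
(503, 219, 13, 25) (array([675.9, 154.4]), 20.3, 11.2, 88.6)
(385, 191, 17, 16) (array([580.5, 189.1]), 10.9, 10.0, -1.6)
(199, 187, 28, 28) (array([461.4, 198.4]), 19.6, 19.0, -6.1)
(69, 175, 88, 84) (array([375.5, 190. ]), 88.6, 63.7, -0.2)
(0, 60, 44, 120) (array([261.8, 294.3]), 108.6, 84.1, 89.7)
(193, 43, 246, 166) (array([535.1, 239.4]), 159.4, 107.2, -2.6)
(126, 21, 38, 45) (array([422. , 313.5]), 32.0, 23.6, 10.4)
65.0042076304007 [ 0.33284282 -0.40571537 -5.69541107] 226.76228268822211 507.7864307081089
held top [[313.1 266.1]
 [313.2 242.3]
 [313.  288.1]]
279.2 [[313.8 142.8]
 [314.  138.2]]
239.2 [[313.5 204.4]
 [313.7 190.3]]
211.7 [[313.3 243.2]
 [313.6 223.9]]
[240, 240, 236, 239, 239, 238, 236, 238, 239, 238, 237, 236, 236, 235, 236, 235, 240, 239, 237, 239, 238, 238, 240, 241, 240, 239, 239, 237, 236, 238, 235, 236, 236, 236, 229, 217, 210, 195, 182, 157, 110, 131, 216, 247, 238, 238, 236, 239, 237, 238, 237, 237, 238, 236, 237, 238, 236, 236, 235, 235, 236, 237, 235, 235, 236, 235, 235, 235, 231, 236, 233, 235, 231, 233, 235, 232, 208, 213, 213, 210, 214, 204, 209, 208, 209, 211, 209, 210, 208, 208, 208, 207, 205, 210, 216, 177, 113, 118, 122, 131, 129, 130, 118, 102, 99, 103, 108, 103, 114, 110, 104, 112, 110, 114, 111, 110, 111, 111, 113, 113, 98, 86, 82, 80, 86, 85, 83, 76, 87, 87, 82, 90, 88, 80, 79, 80, 84, 79, 77, 80, 83, 84, 79, 75, 86, 83, 81, 101, 106, 128, 131, 117, 118, 118, 119, 118, 122, 113, 123, 123, 120, 122, 119, 117, 118, 122, 116, 117, 121, 124, 112, 118, 113, 116, 121, 117, 119, 120, 122, 120]
```

View pics/w6c.png

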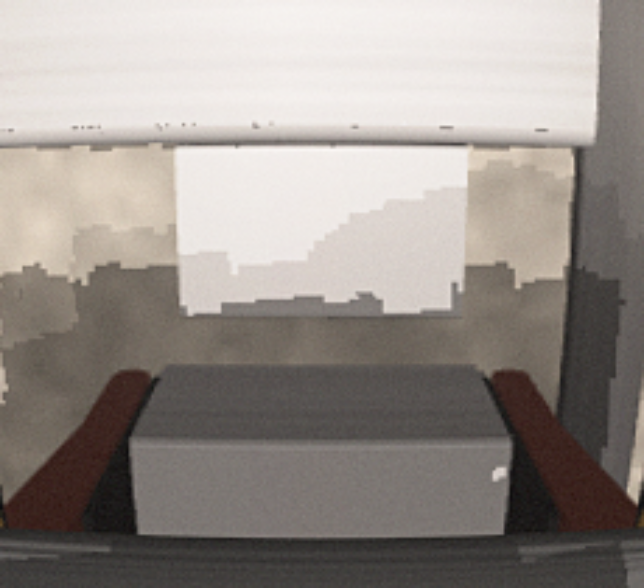

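The held packer_25 has its front top edge at row about 247 and the seated packer_40's near edge is at row 203. That is a gap of about 3.9 mm now, and I want about 1.25 mm, so I'll shift about 2.8 mm toward the fence and lower slowly.

Request:
servo_tool:
  deltas:
    - [[0.03,0.28,0,0,0,0,5.8],[0.03,0.28,-0.5,0,0,0,5.8],[0.03,0.28,-1,0,0,0,5.8],[0.03,0.28,-1.4,0,0,0,5.8],[0.03,0.28,-1.5,0,0,0,5.8],[0.03,0.28,-1.5,0,0,0,5.8],[0.03,0.28,-1.5,0,0,0,5.8],[0.03,0.28,-1.5,0,0,0,5.8]]

```text
time_s: 13.4
tool_pos: [527.7, 180.8, 53.8]
orientation: [0.0, 0.738, 0.675, 0.0]
wrist_force: [-0.2, -0.3, -6.0]
opening: 64.6
grasp_force: 40.0
```

Request:
servo_tool:
  deltas:
    - [[0,-0.08,-0.2,0,0,0,5.8],[0,-0.08,-0.4,0,0,0,5.8],[0,-0.08,-0.6,0,0,0,5.8],[0,-0.08,-0.6,0,0,0,5.8],[0,-0.08,-0.6,0,0,0,5.8],[0,-0.08,-0.6,0,0,0,5.8]]

```text
time_s: 13.9
tool_pos: [527.6, 180.1, 47.7]
orientation: [0.0, 0.738, 0.675, -0.0]
wrist_force: [0.2, 0.4, -5.7]
opening: 64.5
grasp_force: 40.0
```

```bash
python3 -c "
from h import *
s=status.sense()
t=s['tool_pos'];print(t,t[0]*.0958+t[1]*.9954,t[0]*.9954-t[1]*.0958,s['wrist_force'])
s,im=look('pics/w7.png',lo=250)
g=cv2.cvtColor(im,cv2.COLOR_BGR2GRAY)
t=s['tool_pos']
h=t[2]-9.3+40
n=np.array([.0958,.9954,0]);c=np.array([t[0],t[1],h])
print('held top',proj('wrist',[c+12.5*n,c+11*n],s).round(1))
u=np.array([.9954,-.0958,0])
for nn in (239.2,): print(nn,proj('wrist',[507.7*u+nn*n+[0,0,z] for z in (39,0)],s).round(1))
print(g[190:270,290:340].mean(1).round().tolist())
"
```

```text
[527.61612531 180.05264138  47.72274162] 229.77002403726965 507.9400480925044 [ 0.22373007  0.44785188 -5.73616004]
t 13.9 tcp [527.6 180.1  47.7] yaw -5.16 tilt [-0. -0.]
held top [[313.2 242.2]
 [313.2 245.2]]
239.2 [[313.1 220.1]
 [313.4 201.7]]
[211.0, 207.0, 207.0, 207.0, 208.0, 207.0, 206.0, 207.0, 206.0, 207.0, 203.0, 190.0, 172.0, 158.0, 151.0, 137.0, 123.0, 125.0, 126.0, 125.0, 125.0, 126.0, 124.0, 125.0, 125.0, 125.0, 123.0, 116.0, 98.0, 104.0, 93.0, 86.0, 84.0, 83.0, 82.0, 84.0, 83.0, 83.0, 84.0, 84.0, 85.0, 85.0, 84.0, 83.0, 83.0, 85.0, 82.0, 80.0, 79.0, 81.0, 83.0, 82.0, 79.0, 80.0, 81.0, 78.0, 79.0, 100.0, 109.0, 127.0, 127.0, 118.0, 120.0, 120.0, 120.0, 120.0, 119.0, 119.0, 119.0, 119.0, 119.0, 119.0, 119.0, 119.0, 119.0, 119.0, 119.0, 119.0, 119.0, 119.0]
```

Request:
servo_tool:
  deltas:
    - [[0,-0.02,-0.2,0,0,0,5.8],[0,-0.02,-0.4,0,0,0,5.8],[0,-0.02,-0.6,0,0,0,5.8],[0,-0.02,-0.8,0,0,0,5.8],[0,-0.02,-0.8,0,0,0,5.8]]

```text
time_s: 14.37
tool_pos: [527.3, 179.8, 39.2]
orientation: [-0.0, 0.738, 0.675, -0.0]
wrist_force: [-0.8, -0.3, -5.1]
opening: 64.5
grasp_force: 40.0
```

Request:
servo_tool:
  deltas:
    - [[0,0,-0.3,0,0,0,5.8],[0,0,-0.6,0,0,0,5.8],[0,0,-0.9,0,0,0,5.8],[0,0,-1.2,0,0,0,5.8],[0,0,-1.5,0,0,0,5.8],[0,0,-1.8,0,0,0,5.8],[0,0,-2.0,0,0,0,5.8],[0,0,-2.0,0,0,0,5.8]]

```text
time_s: 15.03
tool_pos: [527.3, 179.7, 19.2]
orientation: [-0.0, 0.738, 0.675, -0.0]
wrist_force: [-1.1, 0.3, -5.1]
opening: 64.6
grasp_force: 40.0
```

Request:
servo_tool:
  deltas:
    - [[0,0,-0.3,0,0,0,5.8],[0,0,-0.6,0,0,0,5.8],[0,0,-0.8,0,0,0,5.8],[0,0,-0.95,0,0,0,5.8],[0,0,-1.02,0,0,0,5.8],[0,0,-1.02,0,0,0,5.8]]

```text
time_s: 15.53
tool_pos: [527.6, 179.8, 9.5]
orientation: [-0.0, 0.738, 0.675, -0.0]
wrist_force: [0.5, -0.5, -5.4]
opening: 64.5
grasp_force: 40.0
```

Nearly on the bench without contact. Release and lift.

Request:
servo_tool:
  deltas:
    - [[0,0,-0.04,0,0,0,5.8],[0,0,-0.04,0,0,0,8.78],[0,0,-0.04,0,0,0,8.78],[0,0,-0.02,0,0,0,8.78],[0,0,0.2,0,0,0,8.78],[0,0,3,0,0,0,8.78],[0,0,7,0,0,0,8.78],[0,0,11,0,0,0,8.78]]

```text
time_s: 16.2
tool_pos: [526.8, 179.3, 120.3]
orientation: [-0.0, 0.738, 0.674, -0.001]
wrist_force: [0.7, 0.3, 0.1]
opening: 87.4
grasp_force: 0.0
```

Request:
servo_tool:
  deltas:
    - [[0,-2,2,0,0,0,8.78],[0,-3,4,0,0,0,8.78],[0,-3,4,0,0,0,8.78],[0,-3,4,0,0,0,8.78]]

```text
time_s: 16.53
tool_pos: [528.4, 149.8, 160.9]
orientation: [0.0, 0.739, 0.674, 0.002]
wrist_force: [0.6, 0.5, -0.5]
opening: 87.7
grasp_force: 0.0
```

```bash
python3 -c "
from h import *
s,im=look('pics/w8.png',lo=110)
print(s['qpos'].round(2),s['wrist_force'])
cv2.imwrite('pics/w8c.png',cv2.resize(im[40:290,200:430],None,fx=2.4,fy=2.4))
"
```

```text
t 16.5333 tcp [528.4 149.8 160.9] yaw -5.22 tilt [0.0026 0.0018]
(302, 255, 28, 17) (array([523.3,  73.2]), 27.7, 18.5, -5.2)
(332, 210, 16, 17) (array([550.9, 119.6]), 16.4, 14.7, 85.8)
(0, 198, 68, 64) (array([113.8, 129.8]), 189.1, 90.1, -2.6)
(227, 193, 34, 28) (array([456.1, 138.8]), 33.6, 26.7, -24.0)
(237, 175, 22, 15) (array([465.7, 164.8]), 21.0, 13.4, 18.9)
(275, 148, 71, 27) (array([527.5, 177.6]), 65.4, 24.4, -5.2)
(116, 132, 76, 107) (array([369.6, 165.9]), 106.1, 91.6, 89.7)
(0, 55, 93, 117) (array([185.6, 292.1]), 212.9, 148.2, -2.1)
(379, 43, 22, 91) (array([607., 240.]), 85.0, 20.3, 85.1)
(226, 40, 153, 107) (array([525.5, 241.3]), 140.3, 98.5, -5.4)
(87, 40, 62, 52) (array([334.8, 313.7]), 75.7, 53.8, 10.1)
(0, 39, 20, 51) (array([131.3, 376. ]), 77.7, 54.2, -89.3)
(0, 25, 25, 19) (array([137.3, 415.5]), 76.9, 23.7, -32.9)
(171, 22, 30, 30) (array([417.4, 313.8]), 32.1, 24.1, 10.0)
(254, 21, 116, 18) (array([540.2, 300.7]), 105.3, 16.3, -5.3)
[-0.75  0.37  0.49  1.88 -0.21  0.94 -0.25] [ 0.57171382  0.46885857 -0.45688675]
```

View pics/w8c.png

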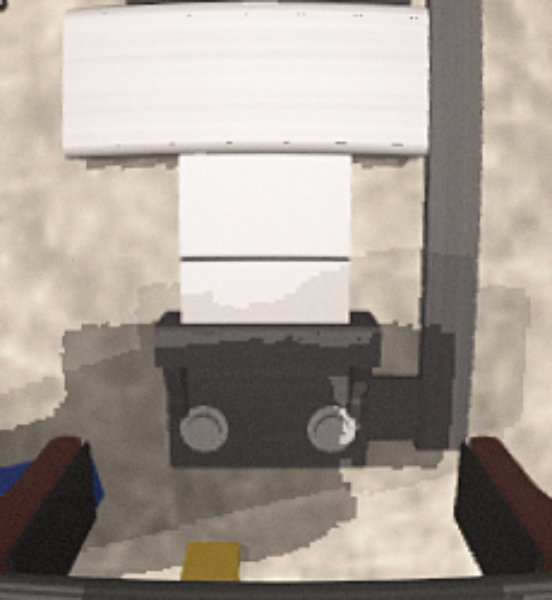

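Both packers are down, side by side and square: packer_40 in crop rows 153–257 and packer_25 in rows 262–323, with hairline gaps to the tube and stop. Now I'll carry the closed fingers over the upright bar to behind it.

Request:
servo_tool:
  deltas:
    - [[0,0,4,0,0,0,0],[0,0,8,0,0,0,0],[0.1,1,12,0,0,0,0],[0.2,2,16,0,0,0,0],[0.4,5.5,17.5,0,0,0,0],[0.7,9.5,17.5,0,0,0,0],[1.0,13.5,17.5,0,0,0,0],[1.3,17.5,17.5,0,0,0,0]]

```text
time_s: 17.25
tool_pos: [539.8, 327.7, 333.3]
orientation: [-0.0, 0.738, 0.675, -0.001]
wrist_force: [1.1, 0.2, 0.0]
opening: 38.0
grasp_force: 0.0
```

Request:
servo_tool:
  deltas:
    - [[0.3,3.5,0,0,0,0,0],[0.6,6.5,0,0,0,0,0],[0.6,6.5,0,0,0,0,0],[0.6,6.5,-3,0,0,0,0],[0.6,6.5,-6,0,0,0,0],[0.6,6.5,-9,0,0,0,0],[0.6,6.5,-12,0,0,0,0],[0.6,6.5,-12,0,0,0,0]]

```text
time_s: 17.92
tool_pos: [542.7, 388.4, 206.4]
orientation: [-0.0, 0.738, 0.675, -0.006]
wrist_force: [-0.4, -1.3, -0.2]
opening: 0.4
grasp_force: 0.0
```

Request:
servo_tool:
  deltas:
    - [[0.3,0,0,0,0,0,0],[0.3,0,0,0,0,0,0],[0.3,-0.5,0,0,0,0,0],[0.3,-0.8,0,0,0,0,0],[0.3,-1,0,0,0,0,0],[0.3,-1,0,0,0,0,0]]

```text
time_s: 18.42
tool_pos: [550.2, 379.2, 215.8]
orientation: [0.0, 0.739, 0.674, 0.001]
wrist_force: [0.2, 0.6, 0.3]
opening: 0.3
grasp_force: 0.0
```

Request:
servo_tool:
  deltas:
    - [[-0.35,-0.6,0,0,0,0,0],[-0.4,-1.2,0,0,0,0,0],[-0.45,-1.8,0.1,0,0,0,0],[-0.55,-2.4,0.1,0,0,0,0],[-0.6,-3,0.2,0,0,0,0],[-0.7,-3.6,0.2,0,0,0,0]]

```text
time_s: 18.92
tool_pos: [542.8, 343.5, 216.9]
orientation: [0.0, 0.738, 0.675, 0.0]
wrist_force: [0.2, 3.2, 2.8]
opening: 0.4
grasp_force: 1.4
```

Request:
servo_tool:
  deltas:
    - [[-0.15,-1.5,0.2,0,0,0,0],[-0.3,-3.1,0.4,0,0,0,0],[-0.45,-4.7,0.5,0,0,0,0],[-0.6,-6.3,0.4,0,0,0,0],[-0.77,-8,0.1,0,0,0,0],[-0.92,-9.5,-0.3,0,0,0,0],[-1.07,-11.1,-0.9,0,0,0,0],[-1.2,-12.6,-1.6,0,0,0,0]]

```text
time_s: 19.58
tool_pos: [530.6, 215.7, 200.6]
orientation: [0.0, 0.739, 0.674, 0.0]
wrist_force: [2.0, 1.6, -0.1]
opening: 0.2
grasp_force: 0.7
```

Request:
servo_tool:
  deltas:
    - [[-0.14,-1.4,-0.8,0,0,0,0],[-0.27,-2.8,-1.8,0,0,0,0],[-0.4,-4.1,-3.0,0,0,0,0],[-0.5,-5.3,-4.3,0,0,0,0],[-0.6,-6.4,-5.8,0,0,0,0],[-0.7,-7.3,-7.4,0,0,0,0],[-0.77,-8.1,-9.0,0,0,0,0]]

```text
time_s: 20.17
tool_pos: [522.4, 134.8, 109.8]
orientation: [0.0, 0.739, 0.674, -0.0]
wrist_force: [0.3, 0.5, 0.5]
opening: 0.9
grasp_force: 0.4
```

Request:
servo_tool:
  deltas:
    - [[-0.05,-0.5,-1.2,0,0,0,0],[-0.1,-0.9,-2.4,0,0,0,0],[-0.13,-1.2,-3.4,0,0,0,0],[-0.14,-1.4,-4.2,0,0,0,0],[-0.14,-1.4,-4.6,0,0,0,0],[-0.14,-1.4,-4.7,0,0,0,0],[-0.14,-1.4,-4.7,0,0,0,0]]

```text
time_s: 20.75
tool_pos: [521.5, 122.8, 63.5]
orientation: [0.0, 0.738, 0.675, -0.0]
wrist_force: [-0.2, -0.1, 0.1]
opening: 0.8
grasp_force: 0.0
```

Request:
servo_tool:
  deltas:
    - [[0,0,-0.3,0,0,0,0],[0,0,-0.6,0,0,0,0],[0,0,-0.8,0,0,0,0],[0,0,-0.9,0,0,0,0],[0,0,-1.0,0,0,0,0]]

```text
time_s: 21.17
tool_pos: [522.0, 123.2, 55.6]
orientation: [-0.0, 0.738, 0.675, 0.001]
wrist_force: [-9.7, -1.7, 36.7]
opening: 0.1
grasp_force: 18.9
```

```bash
python3 -c "
from h import *
im=read_camera('top')[:,:,::-1].copy();cv2.imwrite('pics/top2.png',im)
s,w=look('pics/w9.png',lo=250)
u=np.array([.9954,-.0958,0]);n=np.array([.0958,.9954,0])
for r in (60,120,182,207,232): 
  p=proj('top',507.7*u+(373.4-r)*n+[0,0,50.5]).round()[0].astype(int);print(r,p,im[p[1]-2:p[1]+3,p[0]].mean(0).round())
for r in (20,80,140,200): # upright position
  p=proj('top',507.7*u+(373.4+.104*r)*n+[0,0,45.5+r*.995]).round()[0].astype(int);print('up',r,p,im[p[1],p[0]])
print(s['wrist_force'])
"
```

```text
t 21.2167 tcp [522.  123.2  55.7] yaw -5.16 tilt [0.0008 0.0018]
(0, 221, 9, 38) (array([208.2, 124.2]), 47.5, 15.9, 55.2)
60 [281 186] [214. 220. 228.]
120 [305 187] [211. 217. 227.]
182 [330 188] [40. 51. 66.]
207 [340 188] [44. 58. 76.]
232 [350 188] [46. 63. 79.]
up 20 [255 183] [194 200 208]
up 80 [249 177] [183 190 200]
up 140 [242 170] [152 172 184]
up 200 [234 162] [175 194 209]
[-7.73959535 -1.80456922 26.07599131]
```

37 N at z 55.6 matches the grip's top when level (56.5). Lift off and check.

Request:
servo_tool:
  deltas:
    - [[0,0,0.5,0,0,0,0],[0,0,2,0,0,0,0],[0,-2,5,0,0,0,0],[0,-5,8,0,0,0,0],[0,-8,10,0,0,0,0],[0,-11,12,0,0,0,0],[0,-14,14,0,0,0,0],[0,-14,14,0,0,0,0]]

```text
time_s: 21.93
tool_pos: [523.1, -23.8, 197.7]
orientation: [0.003, 0.741, 0.672, 0.002]
wrist_force: [-0.4, 0.7, -0.1]
opening: 0.8
grasp_force: 0.0
```

```bash
python3 -c "
from h import *
a=cv2.imread('pics/top0.png');im=read_camera('top')[:,:,::-1].copy();cv2.imwrite('pics/top3.png',im)
s,w=look('pics/w10.png',lo=110)
print(s['wrist_force'])
u=np.array([.9954,-.0958,0]);n=np.array([.0958,.9954,0])
for r in (30,90,150,195,207,225,240): 
  for x in (-25,-20,-8,0,8,20,25):
    p=proj('top',(507.7+x)*u+(373.4-r)*n+[0,0,50.5]).round()[0].astype(int);print(int(im[p[1],p[0]].mean()),end=' ')
  print(r,p)
F=4;x0,y0=170,125
big=cv2.resize(im[y0:240,x0:480],None,fx=F,fy=F,interpolation=cv2.INTER_CUBIC);b=big.astype(int)
m=((b[:,:,2]-b[:,:,0]<25)&(b[:,:,2]-b[:,:,0]>-5)&(b.mean(2)>160)).astype(np.uint8)
m=cv2.morphologyEx(m,cv2.MORPH_OPEN,np.ones((9,9)))
for c in cv2.findContours(m,cv2.RETR_EXTERNAL,cv2.CHAIN_APPROX_NONE)[0]:
    if cv2.contourArea(c)>600:
        c2=(c.reshape(-1,2)+.5)/F-.5+[x0,y0]; print(np.round(c2.mean(0)),rect('top',c2,40))
d=cv2.absdiff(a,im).max(2);dm=(d>50).astype(np.uint8);dm[:120]=0
for c in cv2.findContours(cv2.morphologyEx(dm,cv2.MORPH_OPEN,np.ones((3,3))),0,2)[0]:
  if cv2.contourArea(c)>20: print('chg',cv2.boundingRect(c))
"
```

```text
t 21.9833 tcp [522.6 -20.4 195.8] yaw -5.46 tilt [0.0045 0.0001]
(433, 287, 69, 15) (array([ 715.3, -190.8]), 107.5, 13.3, -5.2)
(171, 233, 22, 22) (array([360.1, -83. ]), 27.6, 25.1, 43.6)
(114, 223, 27, 50) (array([273.1, -82. ]), 70.4, 34.7, 81.9)
(233, 222, 43, 29) (array([450.5, -75.9]), 48.0, 34.1, -4.1)
(198, 190, 41, 32) (array([414. , -37.9]), 47.7, 36.0, -10.3)
(188, 160, 9, 32) (array([3.902e+02, 1.000e-01]), 35.4, 9.8, 79.5)
(262, 35, 29, 44) (array([497. , 114.3]), 45.9, 28.5, 86.2)
(310, 33, 53, 45) (array([558.3, 109.4]), 52.9, 47.2, -5.6)
(0, 27, 106, 249) (array([116.7,  26.7]), 437.2, 259.6, 67.6)
(128, 21, 25, 116) (array([337.4, 121.5]), 136.3, 21.6, -89.2)
(308, 12, 35, 12) (array([551.2, 151.6]), 34.8, 12.0, -6.7)
(0, 7, 25, 60) (array([ 82. , 279.9]), 113.0, 74.0, -84.2)
[ 0.53820733  0.25166928 -0.78521061]
97 93 229 231 231 94 87 30 [270 175]
202 191 230 229 228 206 197 90 [294 176]
234 233 230 229 226 230 229 150 [318 177]
105 84 23 32 39 107 70 195 [336 178]
153 87 26 29 60 223 207 207 [340 178]
103 70 33 36 47 101 110 225 [348 179]
209 216 196 195 191 201 200 240 [354 179]
[341. 202.] (array([487.8, 117.9]), 20.0, 19.1, 86.9)
[250. 201.] (array([503.3, 344.3]), 20.6, 16.2, -1.3)
[341. 180.] (array([544.7, 112. ]), 20.2, 15.6, 86.9)
[288. 189.] (array([536. , 245.2]), 164.3, 145.8, -61.5)
[198. 187.] (array([548. , 472.6]), 141.2, 78.4, -5.9)
chg (423, 389, 22, 11)
chg (386, 338, 40, 23)
chg (326, 325, 63, 75)
chg (0, 262, 265, 138)
chg (426, 230, 152, 170)
chg (311, 194, 9, 7)
chg (330, 185, 16, 8)
chg (311, 176, 14, 18)
chg (293, 175, 17, 39)
chg (224, 153, 52, 64)
chg (392, 120, 129, 174)
```

```bash
python3 -c "
from station import ctrl
print(ctrl.job_done())"
```

```text
the job is handed in; nothing more can be done
None
```

The job is handed in at about 22 s: the 60 mm tube is home against the fence, the 40 and 25 mm packers stand square between it and the end stop, and the hold-down bar is folded down level. I viewed 11 pictures, one over your limit of 10.

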